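# Fetch spanner and bearing block into the repair tote

### The arm

A 7-joint arm with a two-finger parallel gripper is mounted at the origin on the work surface. World frame = base frame: x ahead of the robot, y to its left, z up, the work surface at z = 0. Lengths are in m, angles in rad, forces in N, time in s.
With the tool pointing down it reaches from about 0.35 to 0.9 m from the base axis. Payload 8.1 kg.
Tool frame: the origin (TCP) lies between the finger pads; the fingertips stand 11 mm ahead of it and the grasp point (between the pads) lies 8 mm behind it; z points along the fingers, y is the line along which they close (so a half turn about z gives the same grasp; the last joint's range is limited). The gripper opens to 85 mm and grips with 20 to 120 N. Pads are 22 mm wide; open, the fingers measure 114 mm over their backs; the gripper's body (76 mm by 85 mm) begins 54 mm behind the grasp point. The pads swing forward as they close: fully open they stand 13 mm farther back than shut.
Start: joints at [-1.229, 0.434, 0.025, 1.573, -0.012, 1.134, -0.075], TCP at [0.269, 0.564, 0.242] pointing down, gripper open.
Joint ranges: [-2.62, 2.62], [-0.44, 2.09], [-1.27, 1.32], [0.08, 2.57], [-1.32, 4.46], [0.12, 2], [-2.74, 2.74]. Speed limits (rad/s): [2.22, 2.22, 3.01, 3.01, 3.14, 3.14, 3.14].

### API

Orientations are given as a 3x3 rotation matrix whose columns are the frame's x, y, z axes.
In Python, from plant import env, eyes gives the robot as it stands. The module is installed in compiled form; this text tells all that it offers.
- The arm moves only by the tool servo_tool, never from a script. Its argument "motion" is a list of rows, each a list of 7 numbers: the opening, from 0 (shut) to 1 (fully open), then the shift along the tool's x, y, z in mm, then the turn, a rotation vector about the tool's x, y, z in degrees. A call has 1 to 20 rows; each row is the pose to reach, as a shift and turn from the pose commanded when the call began, along the tool's axes at that moment; what a row does not reach only later rows make up. A row lasts 1/12 s, in which the tool goes at most 41.7 mm and 7.16 degrees, less where a joint would pass 70% of its speed; a pose out of reach is approached as far as the arm can. A call with a gripper value outside its range is refused whole. The fingers move at their own pace and stop on an object; "squeeze" is the grip in N (left out, the last holds). Time passes only in rows, so rows that repeat a pose let the fingers close. It gives the time, the measured TCP pose, the force, the opening and the grip force at its end, in the units of the state.
- env.observe(): the state, without advancing time (a new reading comes with each control period).
- eyes.read_camera(name): name is "scene" or "top" or "wrist"; returns a dict with "frame" (420x560x3 uint8, blue, green, red), "z_map" (420x560 float32, m along the optical axis (not along the pixel's ray), 0 where there is no reading), "mtx" (3x3 intrinsics, pixels), "origin" and "attitude" of the camera in the world. Camera axes: x right, y down, z forward; pixel columns grow to the right and rows downward; lengths in m; the calibration is good to about 2 mm. A picture is of the moment at which its call begins.
- env.sign_off(): hands the job in; it is judged then, once.
The state is a dict: "time_s": time; "joint_pos": joint angles; "joint_velocities": joint speeds; "joint_efforts": joint torques, N m; "position": TCP position; "tcp_rot": TCP orientation; "ft_force": force on the tool from outside, world axes, zero at the start; "torque": the same for the moment, N m; "gripper_width": finger opening in m; "grip_force": force on a finger pad.
Only numpy, scipy, OpenCV 4.12 (cv2) and the standard library are available. Lean on these libraries where they do the work, as an engineer would, in place of code of your own. Each camera call takes 0.05 s, during which the arm holds its last target. There are 200 camera calls.

### The job

Make up the blue tote for the next wheel repair: lift the longer of the two ring spanners up off its peg on the sloping rack, under the light bar, and lay it flat on the tote's floor. Then take the finished bearing block out of the deburring machine's catch tray and set it on its base on the tote's floor, beside the spanner. Put both down gently, do not let them fall, and leave the other tools and parts where they are.

Things in the scene. Friction and masses are not known exactly. Their poses are not given: they have to be found in the camera images.
- long_spanner: Target. Steel spanner 196 mm long, 10 thick: ring (48 across, hole 30) at one end, open jaw (42 wide) at the other, shaft 16 wide from x=-20 to -142. Origin: ring hole's centre, mid-thickness. x runs from jaw to ring (jaw end x=-172), y across the shaft, z normal to the flats. Starts with its ring on one of three pegs, lying on the slope, ring uphill. 0.2-0.4 kg, balances 75 from the ring.
- spanner_ring (a point): Centre of the long spanner's ring hole.
- spanner_grip (a point): Point in the middle of the long spanner's shaft, 62 mm from the ring centre; on the rack it lies midway in the open gap between the two rails.
- spanner_jaw (a point): Point in the long spanner's jaw, 160 mm from the ring centre, 12 mm from the jaw's end.
- rack: Fixed steel rack, 350 mm wide. Origin on the bench below the tools' ring centres, midway across; x uphill (away from the robot), y across. Tools lie on a 42 degree slope rising to +x, ring centres 200 above the bench at y=-90, 0, +90. Two cross rails (24 wide, 10 thick) carry them, at the rings and 110 down the slope; the gap between is open. Side bars at y=+-168.
- rack_peg (a point): Middle peg's round tip. The three pegs (90 mm apart, diameter 10) stand square to the slope through the rings' holes, at their uphill side; tips 25 above the rings' mid-plane, so a ring must rise 31 square to the slope to clear its peg. The hole has 20 play.
- light_bar (a point): Middle of the underside of the rack's aluminium light bar: 36 mm deep, 350 wide, 20 thick, 340 above the bench, hanging over the shafts from rack x=-73 to -37. Because of it the tool must come in tilted, from the robot's side.
- tote: Fixed blue plastic tote, outside 270 (x) by 200 (y) by 65 high, walls and floor 5 thick, rim standing 6 proud outside. Origin: centre of its underside. Empty at the start.
- machine: Fixed grey deburring machine with a steel catch tray. Origin: centre of the tray's underside. Tray outside 230 (x) by 160 (y) by 30 high, walls and floor 4 thick. The machine's body stands beyond the tray at y=+132 to +332, 227 high; a chute (100 wide in x) slopes from y=+133, 74 high, down to y=+80, 42 high.
- bearing_block: Target. Aluminium bearing block in the catch tray: base 90 (x) by 44 (y) by 14 mm high, on it a round-topped hump 46 (x) by 30 (y), top 54 above the underside, dark bore along y. Origin: centre of its underside, x along the base, z up. Grip the hump across its 30 (y), above the base. 0.2-0.4 kg.
- short_spanner: Bystander: like the long spanner but 152 long overall, shaft 14 wide, jaw 34 wide; hangs on another peg. Origin: centre of its ring's hole.
- scraper: Bystander: flat steel scraper, 177 long, ring of the same size, blade 62 wide; hangs on another peg. Origin: centre of its ring's hole.
- collar: Bystander: aluminium collar, 52 across, 22 high, lying in the catch tray. Origin: centre of its underside.
- screwdriver: Bystander: screwdriver with a black handle, 170 long, lying across the bench in front of the rack. Origin: under its middle.
There are look-alikes about, which are no part of the job. What is shaped like the long_spanner but green or turquoise is not meant.

How it is judged:
On the way, in this order (a step that is already met when the one before it is completed fails the run):
1. the longer spanner lies flat on the tote's floor, let go (x of spanner_ring in the frame of tote between -0.125 and 0.125 m and y of spanner_ring in the frame of tote between -0.09 and 0.09 m and z of each of spanner_ring, spanner_jaw in the frame of tote below 0.022 m and x of spanner_jaw in the frame of tote between -0.125 and 0.125 m and y of spanner_jaw in the frame of tote between -0.09 and 0.09 m and angle between the z axis of long_spanner and the z axis of tote, either way round below 0.15 rad and linear speed of long_spanner below 0.03 m/s and contact force between the fingers and long_spanner below 0.1 N), for 0.2 s.
2. the bearing block stands on its base on the tote's floor, let go (x of bearing_block in the frame of tote between -0.125 and 0.125 m and y of bearing_block in the frame of tote between -0.09 and 0.09 m and z of bearing_block in the frame of tote below 0.011 m and angle between bearing_block's own z axis and vertical below 0.15 rad and linear speed of bearing_block below 0.03 m/s and contact force between the fingers and bearing_block below 0.1 N), for 0.2 s.
At the end, for the whole second after the job is handed in: The long spanner lies flat (within 0.15 rad) on the tote floor, ring centre and jaw inside the walls and within 22 mm of the tote underside; the bearing block stands on its base (within 0.15 rad) on the tote floor, inside the walls, underside at most 11 mm up; both let go and at rest (all of step 1 and all of step 2); the robot touches nothing.
It fails at once if the shorter spanner or the scraper was moved by more than 30 mm (distance of any of short_spanner, scraper from where it was at the start of the episode above 0.03 m).
It fails at once if the collar in the catch tray was moved by more than 30 mm (distance of collar from where it was at the start of the episode above 0.03 m).
It fails at once if the screwdriver was moved by more than 30 mm (distance of screwdriver from where it was at the start of the episode above 0.03 m).
It fails at once if the long spanner was let fall (faster than 0.8 m/s, unheld: a drop of over 30 mm) (linear speed of long_spanner above 0.8 m/s and contact force between the fingers and long_spanner below 0.1 N).
It fails at once if the bearing block was let fall (faster than 0.8 m/s, unheld: a drop of over 30 mm) (linear speed of bearing_block above 0.8 m/s and contact force between the fingers and bearing_block below 0.1 N).
It also fails if it takes over 72 s, if anything falls off the work surface, if the arm or the gripper's body presses on something with over 40 N, if the wrist force passes 120 N, or if a joint passes its speed limit or range.

## Working session

There is one attempt and no reset: what is moved stays moved. The work goes in short steps, Python scripts to look and compute and a tool call to move; the robot and the scene stay as the last step left them, time stands still between calls to the robot, and variables do not carry over. Pictures are saved under pics/ and viewed, at most 10 in all, crops included, and the job is handed in when it is done.

Besides the shell and the picture viewer there is one more tool, called in YAML: its name, and indented under it one key for each argument. servo_tool: Moves the arm, as the interface text tells. Its arguments: {"type":"object","properties":{"motion":{"type":"array","items":{"type":"array","items":{"type":"number"}}},"squeeze":{"type":"number"}},"required":["motion"]}

```bash
mkdir -p pics; cat > h.py <<'E'
import numpy as np, cv2
from plant import env, eyes
def snap(n,f):
    d=eyes.read_camera(n); cv2.imwrite(f'pics/{f}.png',d['frame']); np.savez(f'pics/{f}.npz',**{k:np.asarray(v) for k,v in d.items()}); return d
def load(f): return np.load(f'pics/{f}.npz')
def pt(d,u,v,r=1):
    z=d['z_map'][v-r:v+r+1,u-r:u+r+1]; z=np.median(z[z>0]); K=d['mtx']
    return d['attitude']@np.array([(u-K[0,2])/K[0,0]*z,(v-K[1,2])/K[1,1]*z,z])+d['origin']
def cloud(d):
    K=d['mtx'];z=d['z_map'];v,u=np.mgrid[:z.shape[0],:z.shape[1]]
    p=np.stack([(u-K[0,2])/K[0,0]*z,(v-K[1,2])/K[1,1]*z,z],-1)@d['attitude'].T+d['origin']; p[z<=0]=np.nan; return p
E
python3 - <<'E'
from h import *
for n in('scene','top'):
    d=snap(n,n+'0'); print(n,d['origin'],d['attitude'].round(3).tolist(),d['mtx'].tolist())
s=env.observe();print(s)
E
```

```text
scene [ 1.19247864 -0.40023295  0.9868415 ] [[0.481, 0.598, -0.641], [0.877, -0.318, 0.361], [0.013, -0.736, -0.677]] [[454.02014308700166, 0.0, 280.3117877730019], [0.0, 454.02014308700166, 212.68439237696202], [0.0, 0.0, 1.0]]
top [ 0.25133171 -0.00828845  1.18283799] [[0.109, -0.971, 0.213], [-0.994, -0.106, 0.025], [-0.002, -0.215, -0.977]] [[409.3704914397566, 0.0, 276.0604550875987], [0.0, 409.3704914397566, 211.65494138582307], [0.0, 0.0, 1.0]]
{'time_s': 0.1, 'joint_pos': array([-1.22861871,  0.43515691,  0.02498432,  1.57399999, -0.0116153 ,
        1.1340305 , -0.07511212]), 'joint_velocities': array([ 0.00146674, -0.00149661, -0.00046763, -0.00273126, -0.00064016,
       -0.00131764,  0.000803  ]), 'joint_efforts': array([ 2.78906409e-03, -6.71749306e+01,  1.02794051e+00, -3.16900599e+01,
        1.57763500e-02,  7.23165984e-03,  2.91805918e-05]), 'position': array([0.26876671, 0.56376613, 0.2416047 ]), 'tcp_rot': array([[-9.02664369e-01,  4.30344950e-01, -5.11167013e-04],
       [ 4.30345237e-01,  9.02663358e-01, -1.35639531e-03],
       [-1.22306141e-04, -1.44434801e-03, -9.99998949e-01]]), 'ft_force': array([ 0.13068504, -0.42820929,  0.68360462]), 'torque': array([-0.02509289,  0.0295923 , -0.00563607]), 'grip_force': 0.0, 'gripper_width': 0.08562800501338591}
```

View pics/scene0.png

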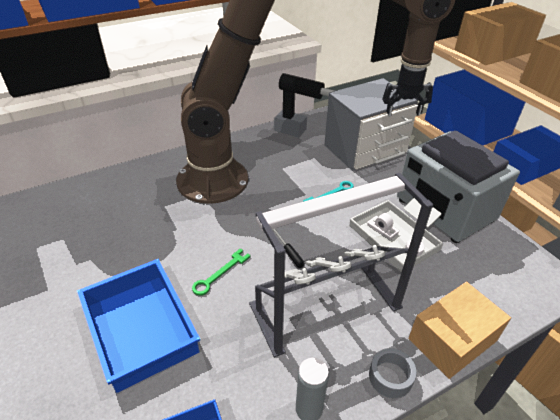

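View pics/top0.png

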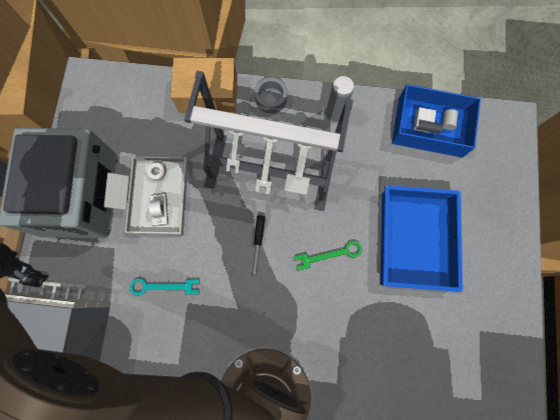

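The top view shows the rack at about (268,150) and three steel tools with lower ends at (233,165), (264,187) and (298,185). The empty tote is at (422,238), the tray at (155,195) and its block at (158,208), with the collar at (155,170). Candidates for the long spanner:
- steel tool with its jaw at (264,187), which looks the longest
- steel tool with its jaw at (233,165), probably the short spanner
- scraper at (298,185)
- green one at (328,255) and turquoise one at (166,286), both excluded

I'll check the choice in a close crop.

```bash
python3 - <<'E'
from h import *
d=load('top0'); c=d['frame'][90:220,180:360]; cv2.imwrite('pics/c1.png',cv2.resize(c,None,fx=4.4,fy=4.4,interpolation=cv2.INTER_CUBIC))
P=cloud(d)
# tote floor/rim, tray
for nm,(u,v) in dict(tA=(384,188),tB=(460,190),tC=(461,290),tD=(382,284),tfl=(420,240),trA=(131,158),trB=(184,158),trC=(182,234),trD=(127,236),block=(158,208),collar=(155,170),sd1=(260,215),sd2=(256,272),lbL=(193,116),lbR=(338,142),jaw=(264,187),sh=(268,155),sj=(233,165),ssh=(236,145),scr=(298,185),scs=(302,160)).items(): print(nm,pt(d,u,v).round(4))
E
```

```text
tA [ 0.617  -0.2915  0.    ]
tB [ 0.635  -0.517   0.0017]
tC [ 0.3357 -0.4957  0.0659]
tD [ 0.3316 -0.296   0.0197]
tfl [ 0.4702 -0.4019  0.0062]
trA [ 6.281e-01  4.798e-01 -1.000e-04]
trB [0.6361 0.3112 0.0286]
trC [0.4131 0.2878 0.0011]
trD [0.3898 0.4466 0.001 ]
block [0.4715 0.353  0.0568]
collar [0.5972 0.3992 0.0034]
sd1 [0.4899 0.0666 0.0223]
sd2 [0.3274 0.0597 0.0017]
lbL [0.6216 0.2145 0.3626]
lbR [ 0.5958 -0.1019  0.363 ]
jaw [0.5807 0.0661 0.0011]
sh [0.6229 0.0554 0.1647]
sj [0.5967 0.1482 0.1309]
ssh [0.6386 0.1415 0.1721]
scr [ 0.5658 -0.0321  0.1108]
scs [ 0.6175 -0.0346  0.1683]
```

View pics/c1.png

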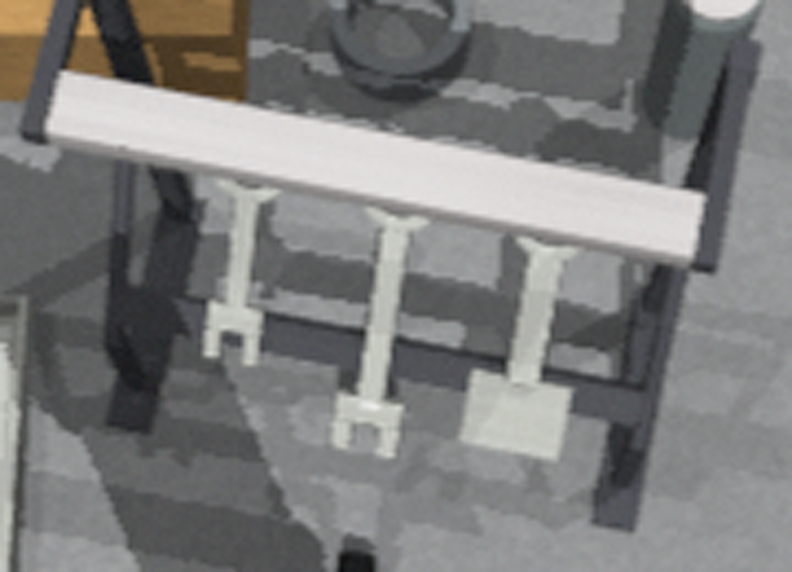

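Crop: the middle tool, with shaft from (395,225) to (372,395) and jaw tip at (363,455), is clearly the longest with a wide jaw. The left one is the short spanner and the right one is the scraper. Now I'll fit the poses.

```bash
python3 - <<'E'
from h import *
P=np.concatenate([cloud(load(f)).reshape(-1,3) for f in('top0','scene0')]); P=P[~np.isnan(P).any(1)]
T=cloud(load('top0')).reshape(-1,3); T=T[~np.isnan(T).any(1)]
S=cloud(load('scene0')).reshape(-1,3); S=S[~np.isnan(S).any(1)]
def box(Q,x,y,z): return Q[(Q[:,0]>x[0])&(Q[:,0]<x[1])&(Q[:,1]>y[0])&(Q[:,1]<y[1])&(Q[:,2]>z[0])&(Q[:,2]<z[1])]
def rect(n,Q):
    r=cv2.minAreaRect((Q[:,:2]*1000).astype(np.float32)); print(n,len(Q),np.round(r[0],1),np.round(r[1],1),round(r[2],2),'z',np.median(Q[:,2]).round(4))
for n,Q in(('top',T),('scene',S)):
    print(n)
    rect('bar',box(Q,(.5,.75),(-.2,.3),(.355,.37)))
    rect('tote',box(Q,(.3,.66),(-.55,-.25),(.055,.075)))
    rect('tray',box(Q,(.36,.66),(.25,.42),(.024,.034)))
    rect('hump',box(Q,(.4,.6),(.29,.45),(.036,.06)))
    rect('base',box(Q,(.4,.56),(.29,.45),(.0095,.06)))
    rect('collar',box(Q,(.53,.65),(.31,.45),(.015,.027)))
# spanner shaft, from top
d=load('top0');C=cloud(d)
for v in range(138,200,3):
    row=C[v,252:285]; m=(row[:,2]>.06)&(row[:,2]<.25); 
    if m.any(): print(v,np.where(m)[0].min()+252,np.where(m)[0].max()+252,row[m].mean(0).round(4))
E
```

```text
top
bar 3077 [654.2  53.7] [351.7 120.9] 84.5 z 0.3621
tote 1677 [ 470.1 -389.8] [283.1 214.3] 1.84 z 0.065
tray 436 [519.5 360.8] [231.5 133.7] 4.98 z 0.0282
hump 186 [490.7 345. ] [ 71.6 153. ] 80.59 z 0.0537
base 837 [479.8 370.1] [157.6 159.8] 0.95 z 0.0246
collar 210 [598.8 376. ] [ 68.7 135.1] 5.87 z 0.0236
scene
bar 2654 [653.9  55.6] [353.7 122.3] 84.56 z 0.3624
tote 2088 [ 468.4 -387.7] [289.  212.6] 2.0 z 0.0649
tray 358 [518.2 360. ] [234.5 134.7] 4.39 z 0.0283
hump 163 [462.5 399.4] [ 46.9 110.6] 22.21 z 0.0509
base 896 [473.  370.4] [143.9 160.2] 1.24 z 0.0231
collar 96 [597.7 398.2] [69.4 94.3] 4.9 z 0.0236
138 264 270 [0.6585 0.0615 0.1925]
141 267 276 [0.6521 0.0502 0.1909]
144 267 272 [0.6464 0.0538 0.1834]
147 266 272 [0.6399 0.0545 0.1788]
150 266 271 [0.6338 0.0552 0.1728]
153 266 271 [0.6276 0.0546 0.1674]
156 265 270 [0.621  0.0566 0.162 ]
159 265 270 [0.615  0.056  0.1556]
162 264 270 [0.6087 0.0568 0.1495]
165 252 269 [0.6035 0.0742 0.1346]
168 252 280 [0.5985 0.0588 0.129 ]
171 252 284 [0.5923 0.0537 0.1237]
174 262 284 [0.5859 0.0384 0.1223]
177 262 284 [0.5792 0.036  0.1172]
180 257 269 [0.5688 0.064  0.1134]
183 256 271 [0.562  0.0621 0.1082]
186 256 271 [0.5554 0.0605 0.102 ]
189 256 270 [0.5482 0.0613 0.0967]
192 266 270 [0.5424 0.0478 0.0918]
```

```bash
cat >> h.py <<'E'
from scipy.spatial.transform import Rotation as Ro
def frame(yaw,tilt=0):
    """tool y along horizontal at yaw+90deg, z leaning forward (along yaw) by tilt from down"""
    c,s=np.cos(np.radians(yaw)),np.sin(np.radians(yaw)); t=np.radians(tilt)
    y=np.array([-s,c,0]); z=np.array([c*np.sin(t),s*np.sin(t),-np.cos(t)]); return np.c_[np.cross(y,z),y,z]
def plan(p,R):
    s=env.observe(); M=s['tcp_rot']; print('t',round(s['time_s'],2),'pos',s['position'].round(4),'w',round(s['gripper_width'],4),'shift',(M.T@(np.array(p)-s['position'])*1000).round(1),'turn',np.degrees(Ro.from_matrix(M.T@R).as_rotvec()).round(1))
G=np.array([.625,.0555,.1585])
E
python3 - <<'E'
from h import *
R=frame(-5.2,42)
plan(G-R[:,2]*.15,R)
s=env.observe();M=s['tcp_rot']; print(R.round(3))
E
```

```text
t 0.1 pos [0.2688 0.5638 0.2416] w 0.0856 shift [-446.2 -340.3  -27.8] turn [ -7.5 -41.6 -19.3]
[[-0.74   0.091  0.666]
 [ 0.067  0.996 -0.061]
 [-0.669  0.    -0.743]]
```

servo_tool:
  motion:
    - [0.7,-446,-340,-28,-7.5,-41.6,-19.3]
    - [0.7,-446,-340,-28,-7.5,-41.6,-19.3]
    - [0.7,-446,-340,-28,-7.5,-41.6,-19.3]
    - [0.7,-446,-340,-28,-7.5,-41.6,-19.3]
    - [0.7,-446,-340,-28,-7.5,-41.6,-19.3]
    - [0.7,-446,-340,-28,-7.5,-41.6,-19.3]
    - [0.7,-446,-340,-28,-7.5,-41.6,-19.3]
    - [0.7,-446,-340,-28,-7.5,-41.6,-19.3]
    - [0.7,-446,-340,-28,-7.5,-41.6,-19.3]
    - [0.7,-446,-340,-28,-7.5,-41.6,-19.3]
    - [0.7,-446,-340,-28,-7.5,-41.6,-19.3]
    - [0.7,-446,-340,-28,-7.5,-41.6,-19.3]
    - [0.7,-446,-340,-28,-7.5,-41.6,-19.3]
    - [0.7,-446,-340,-28,-7.5,-41.6,-19.3]
    - [0.7,-446,-340,-28,-7.5,-41.6,-19.3]
    - [0.7,-446,-340,-28,-7.5,-41.6,-19.3]
    - [0.7,-446,-340,-28,-7.5,-41.6,-19.3]
    - [0.7,-446,-340,-28,-7.5,-41.6,-19.3]
    - [0.7,-446,-340,-28,-7.5,-41.6,-19.3]
    - [0.7,-446,-340,-28,-7.5,-41.6,-19.3]

```text
time_s: 1.77
position: [0.525, 0.0665, 0.2702]
tcp_rot: [[-0.74, 0.089, 0.667], [0.067, 0.996, -0.059], [-0.67, 0.001, -0.743]]
ft_force: [0.5, 0.6, 0.7]
gripper_width: 0.0597
grip_force: 0.0
```

```bash
python3 - <<'E'
from h import *
R=frame(-5.2,42)
plan(G-R[:,2]*.15,R)
d=snap('wrist','w1'); s=env.observe(); print(s['joint_pos'].round(3)); print((s['tcp_rot'].T@(d['origin']-s['position'])).round(4)); print((s['tcp_rot'].T@d['attitude']).round(3))
E
```

```text
t 1.77 pos [0.525  0.0665 0.2702] w 0.0597 shift [-0.  -1.9  0.3] turn [0.1 0.  0. ]
[-1.038 -0.071  0.553  2.391  1.225  0.43  -0.048]
[ 8.430e-02  1.000e-04 -1.307e-01]
[[ 0.    -0.946 -0.325]
 [ 1.     0.    -0.   ]
 [ 0.    -0.325  0.946]]
```

View pics/w1.png

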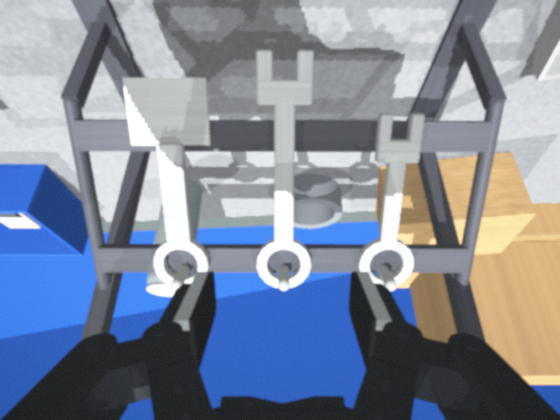

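The wrist view shows the long spanner in the middle, with ring centre (284,264), shaft at (284,150–235) and jaw (285,75). It is clearly the longer of the two and is aligned with the fingers.

```bash
python3 - <<'E'
from h import *
d=load('w1');C=cloud(d);s=env.observe();M=s['tcp_rot'];p=s['position']
for v in (90,130,160,180,200,215,230,264):
    row=C[v,240:330]; t=(row-p)@M; m=(t[:,2]<.16)&(t[:,2]>.12)&(abs(t[:,1])<.04)
    if m.any():
        q=t[m]; print(v,np.where(m)[0][[0,-1]]+240,(np.r_[q[:,0].mean(),(q[:,1].min()+q[:,1].max())/2,np.median(q[:,2])]*1000).round(1),row[m].mean(0).round(4))
E
```

```text
90 [257 312] [ 84.2   1.7 145.4] [0.56   0.065  0.1058]
130 [240 329] [ 54.4   1.9 155.4] [0.5874 0.0627 0.1198]
160 [275 294] [ 32.1   1.9 145.6] [0.5987 0.0617 0.1406]
180 [275 293] [ 15.9   1.6 145.6] [0.6106 0.0602 0.1514]
200 [275 293] [ -0.9   1.6 145.9] [0.6231 0.0591 0.1626]
215 [275 293] [-13.8   1.6 145.6] [0.6325 0.0583 0.1714]
230 [275 293] [-27.4   1.6 145.7] [0.6428 0.0574 0.1802]
264 [240 326] [-63.2   0.8 155.5] [0.6742 0.0537 0.1986]
```

servo_tool:
  motion:
    - [0.7,0,1.6,30,0,0,0]
    - [0.7,0,1.6,60,0,0,0]
    - [0.7,0,1.6,85,0,0,0]
    - [0.7,0,1.6,105,0,0,0]
    - [0.7,0,1.6,120,0,0,0]
    - [0.7,0,1.6,132,0,0,0]
    - [0.7,0,1.6,140,0,0,0]
    - [0.7,0,1.6,145,0,0,0]
    - [0.7,0,1.6,147,0,0,0]
    - [0.7,0,1.6,147,0,0,0]

```text
time_s: 2.65
position: [0.6233, 0.0581, 0.1611]
tcp_rot: [[-0.739, 0.091, 0.667], [0.068, 0.996, -0.06], [-0.67, 0.001, -0.743]]
ft_force: [0.3, -0.1, 0.9]
gripper_width: 0.0599
grip_force: 0.0
```

servo_tool:
  motion:
    - [0,0,0,0,0,0,0]
    - [0,0,0,0,0,0,0]
    - [0,0,0,0,0,0,0]
    - [0,0,0,0,0,0,0]
    - [0,0,0,0,0,0,0]
    - [0,0,0,0,0,0,0]
    - [0,0,0,0,0,0,0]
    - [0,0,0,0,0,0,0]
    - [0,0,0,0,0,0,0]
    - [0,0,0,0,0,0,0]
  squeeze: 70

```text
time_s: 3.48
position: [0.6232, 0.0588, 0.162]
tcp_rot: [[-0.739, 0.09, 0.668], [0.068, 0.996, -0.059], [-0.671, 0.002, -0.742]]
ft_force: [-7.5, 0.5, 8.6]
gripper_width: 0.0144
grip_force: 68.3
```

servo_tool:
  motion:
    - [0,0,0,-4,0,0,0]
    - [0,0,0,-10,0,0,0]
    - [0,0,0,-18,0,0,0]
    - [0,0,0,-26,0,0,0]
    - [0,0,0,-34,0,0,0]
    - [0,0,0,-42,0,0,0]
    - [0,0,0,-50,0,0,0]
    - [0,0,0,-55,0,0,0]
    - [0,0,0,-55,0,0,0]

```text
time_s: 4.23
position: [0.5854, 0.062, 0.2022]
tcp_rot: [[-0.74, 0.09, 0.667], [0.069, 0.996, -0.059], [-0.669, 0.003, -0.743]]
ft_force: [-0.2, -0.1, -2.8]
gripper_width: 0.014
grip_force: 69.4
```

```bash
python3 - <<'E'
from h import *
R=frame(-5.2,42); s=env.observe()
plan(s['position']+[-.22,.02,.02],R); print(s['joint_pos'].round(2))
d=snap('wrist','w2')
E
```

```text
t 4.23 pos [0.5854 0.062  0.2022] w 0.014 shift [ 1.508e+02  1.000e-01 -1.627e+02] turn [ 0.1  0.  -0.1]
[-0.84  0.21  0.54  2.37  2.03  0.2  -0.84]
```

View pics/w2.png

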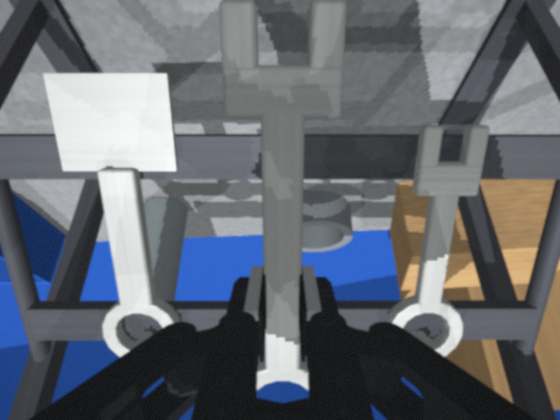

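The spanner is held: ring hole at (283,390) is off its peg, jaw at (283,55), neighbours undisturbed. Backing out from under the light bar.

servo_tool:
  motion:
    - [0,14,0,-15,0,0,0]
    - [0,34,0,-37,0,0,0]
    - [0,55,0,-59,0,0,0]
    - [0,75,0,-81,0,0,0]
    - [0,95,0,-103,0,0,0]
    - [0,115,0,-124,0,0,0]
    - [0,135,0,-146,0,0,0]
    - [0,151,0,-163,0,0,0]
    - [0,151,0,-163,0,0,0]
    - [0,151,0,-163,0,0,0]

```text
time_s: 5.12
position: [0.4349, 0.0721, 0.2186]
tcp_rot: [[-0.739, 0.091, 0.668], [0.079, 0.996, -0.048], [-0.669, 0.017, -0.743]]
ft_force: [-0.4, -0.8, -3.0]
gripper_width: 0.0141
grip_force: 69.4
```

```bash
python3 - <<'E'
from h import *
plan([.4795,-.3436,.17],frame(1.9,0))
print(env.observe()['joint_pos'].round(2))
E
```

```text
t 5.12 pos [0.4349 0.0721 0.2186] w 0.0141 shift [ -33.3 -410.6   86. ] turn [-1.7 42.  -7.2]
[-0.33 -0.05 -0.32  2.57  1.51  0.44 -0.54]
```

```bash
python3 - <<'E'
from h import *
plan([.46,-.12,.25],frame(0,0))
E
```

```text
t 5.12 pos [0.4349 0.0721 0.2186] w 0.0141 shift [ -54.8 -188.4    2.7] turn [-1.  42.  -5.3]
```

servo_tool:
  motion:
    - [0,-5,-20,0,0,4,0]
    - [0,-13,-45,0,-0.2,9,-1]
    - [0,-20,-70,0,-0.4,14,-2]
    - [0,-28,-95,1,-0.5,19,-2.5]
    - [0,-35,-120,1,-0.7,25,-3]
    - [0,-42,-145,2,-0.8,31,-4]
    - [0,-49,-168,2,-0.9,37,-5]
    - [0,-55,-188,3,-1,42,-5]
    - [0,-55,-188,3,-1,42,-5]
    - [0,-55,-188,3,-1,42,-5]

```text
time_s: 5.95
position: [0.4499, -0.0773, 0.235]
tcp_rot: [[-0.946, 0.092, 0.311], [0.063, 0.993, -0.103], [-0.318, -0.078, -0.945]]
ft_force: [0.9, -0.2, -3.1]
gripper_width: 0.0138
grip_force: 69.3
```

```bash
python3 - <<'E'
from h import *
plan([.4795,-.3436,.17],frame(1.9,0))
s=env.observe();print(s['joint_pos'].round(2),s['tcp_rot'].round(3).tolist())
E
```

```text
t 5.95 pos [ 0.4499 -0.0773  0.235 ] w 0.0138 shift [ -24.1 -256.5   98. ] turn [-5.6 18.3 -6.4]
[-0.24 -0.02  0.2   2.24  0.21  0.61  1.3 ] [[-0.946, 0.092, 0.311], [0.063, 0.993, -0.103], [-0.318, -0.078, -0.945]]
```

servo_tool:
  motion:
    - [0,-2,-20,0,-1,3,-1]
    - [0,-5,-45,0,-2,6,-2]
    - [0,-8,-75,0,-3,9,-3]
    - [0,-11,-105,10,-4,12,-4]
    - [0,-14,-135,25,-5,15,-5]
    - [0,-17,-165,40,-5.6,18.3,-6.4]
    - [0,-20,-195,60,-5.6,18.3,-6.4]
    - [0,-22,-220,80,-5.6,18.3,-6.4]
    - [0,-24,-245,92,-5.6,18.3,-6.4]
    - [0,-24,-256,98,-5.6,18.3,-6.4]
    - [0,-24,-256,98,-5.6,18.3,-6.4]
    - [0,-24,-256,98,-5.6,18.3,-6.4]
    - [0,-24,-256,98,-5.6,18.3,-6.4]

```text
time_s: 7.03
position: [0.4804, -0.3417, 0.1708]
tcp_rot: [[-0.999, -0.032, 0.004], [-0.032, 0.999, 0.0], [-0.004, 0.0, -1.0]]
ft_force: [0.5, 0.4, -2.9]
gripper_width: 0.0141
grip_force: 69.3
```

```bash
python3 - <<'E'
from h import *
plan([.4795,-.3436,.019],frame(1.9,0))
s=env.observe();print(s['joint_pos'].round(2),s['tcp_rot'].round(3).tolist())
d=snap('wrist','w3')
C=cloud(d);p=s['position'];M=frame(1.9,0)
for u0,v0 in((283,20),(283,60),(283,120),(283,180),(283,230)): print(v0,pt(d,u0,v0).round(4))
E
```

```text
t 7.03 pos [ 0.4804 -0.3417  0.1708] w 0.0141 shift [  1.5  -1.9 151.8] turn [ 0.   0.2 -0.1]
[ 0.24  0.46  0.41  1.78 -0.22  0.95  2.34] [[-0.999, -0.032, 0.004], [-0.032, 0.999, 0.0], [-0.004, 0.0, -1.0]]
20 [ 0.3482 -0.3454  0.0042]
60 [ 0.3758 -0.3445  0.0045]
120 [ 0.4072 -0.3438  0.1707]
180 [ 0.4291 -0.3431  0.1712]
230 [ 0.4496 -0.3424  0.1709]
```

View pics/w3.png

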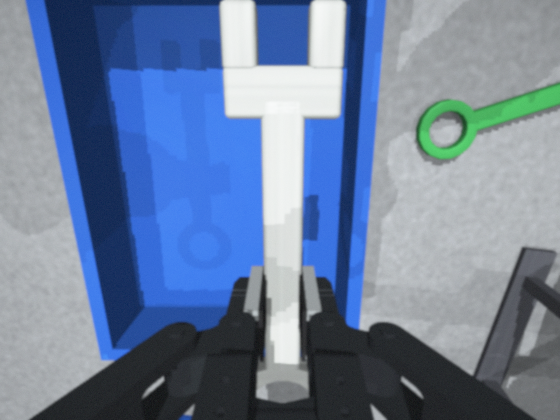

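The spanner hangs level over the tote, with its jaw at (283,60), shaft at (283,100–360), and the tote walls outside it. Lowering.

servo_tool:
  motion:
    - [0,1,-1.5,20,0,0,0]
    - [0,1,-1.5,50,0,0,0]
    - [0,1,-1.5,80,0,0,0]
    - [0,1,-1.5,105,0,0,0]
    - [0,1,-1.5,125,0,0,0]
    - [0,1,-1.5,138,0,0,0]
    - [0,1,-1.5,145,0,0,0]
    - [0,1,-1.5,149,0,0,0]
    - [0,1,-1.5,152,0,0,0]
    - [0,1,-1.5,153,0,0,0]
    - [0,1,-1.5,153,0,0,0]

```text
time_s: 8.0
position: [0.4805, -0.3447, 0.0184]
tcp_rot: [[-0.999, -0.032, 0.005], [-0.032, 1.0, -0.001], [-0.005, -0.002, -1.0]]
ft_force: [0.0, 0.2, -3.2]
gripper_width: 0.0141
grip_force: 69.3
```

servo_tool:
  motion:
    - [0,0,0,1,0,0,0]
    - [0,0,0,1.5,0,0,0]
    - [0,0,0,1.5,0,0,0]

```text
time_s: 8.25
position: [0.4804, -0.3448, 0.0167]
tcp_rot: [[-0.999, -0.031, 0.005], [-0.031, 1.0, -0.001], [-0.005, -0.001, -1.0]]
ft_force: [0.4, -0.1, -0.4]
gripper_width: 0.0138
grip_force: 70.8
```

servo_tool:
  motion:
    - [0.1,0,0,0,0,0,0]
    - [0.15,0,0,0,0,0,0]
    - [0.2,0,0,0,0,0,0]
    - [0.3,0,0,0,0,0,0]
    - [0.4,0,0,0,0,0,0]
    - [0.4,0,0,0,0,0,0]
    - [0.4,0,0,-5,0,0,0]
    - [0.4,0,0,-20,0,0,0]
    - [0.4,0,0,-50,0,0,0]
    - [0.4,0,0,-90,0,0,0]
    - [0.4,0,0,-130,0,0,0]
    - [0.4,0,0,-170,0,0,0]
    - [0.4,0,0,-200,0,0,0]
    - [0.4,0,0,-200,0,0,0]

```text
time_s: 9.42
position: [0.4815, -0.3467, 0.2234]
tcp_rot: [[-0.999, -0.031, 0.013], [-0.031, 1.0, -0.006], [-0.013, -0.006, -1.0]]
ft_force: [0.1, -2.0, 0.1]
gripper_width: 0.0341
grip_force: 0.0
```

```bash
python3 - <<'E'
from h import *
s=env.observe()
d=snap('wrist','w4'); t=snap('top','top1')
print('tray/block target'); 
C=cloud(d);q=C.reshape(-1,3);M=frame(1.9,0);c=np.array([.469,-.389,0]);L=(q-c)@np.c_[-M[:,0],M[:,1],-M[:,2]]
m=(L[:,2]>.010)&(L[:,2]<.05)&(abs(L[:,0])<.11)&(abs(L[:,1])<.088)
print(m.sum(),np.nanmin(L[m],0),np.nanmax(L[m],0),np.percentile(L[m][:,2],[5,50,95]))
# block region, before picture
T=cloud(load('top0')); Q=T[185:235,135:182].reshape(-1,3); uv=np.stack(np.mgrid[185:235,135:182][::-1],-1).reshape(-1,2)
mm=Q[:,2]>.045; r=cv2.minAreaRect((Q[mm][:,:2]*1000).astype(np.float32)); print('hump',r, mm.sum())
cv2.imwrite('pics/c2.png',np.hstack([cv2.resize(t['frame'][150:245,115:195],None,fx=5,fy=5,interpolation=cv2.INTER_CUBIC),cv2.resize(load('w4')['frame'],(400,475))]))
plan([.45,.30,.30],frame(0,0))
E
```

```text
tray/block target
4461 [-0.09846719  0.02013713  0.01009855] [0.09655464 0.06725967 0.01753509] [0.01237418 0.01394537 0.01524758]
hump ((475.8530578613281, 362.9410400390625), (41.69184875488281, 30.767362594604492), 12.058789253234863) 157
t 9.52 pos [ 0.4798 -0.3447  0.218 ] w 0.0341 shift [  9.  645.2 -83.5] turn [-0.1  0.4  1.8]
```

View pics/c2.png

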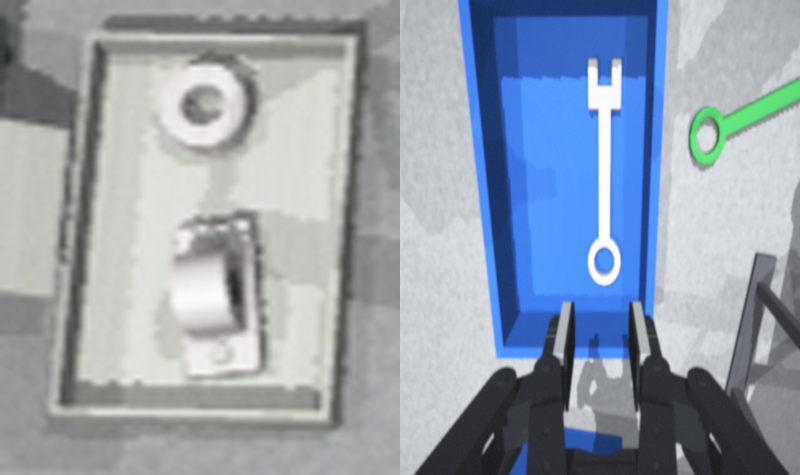

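The right half shows the spanner lying flat in the tote (ring (604,260), jaw (605,85)). The left half shows the block at about (215,295) and the collar at (205,105) in the tray crop. Going to the tray.

servo_tool:
  motion:
    - [0.7,15,25,-15,0,0,0]
    - [0.7,30,60,-30,0,0,0]
    - [0.7,45,95,-50,0,0,0]
    - [0.7,60,130,-70,0,0,0]
    - [0.7,60,170,-80,0,0,0]
    - [0.7,60,210,-80,0,0,0]
    - [0.7,60,250,-80,0,0,0]
    - [0.7,60,290,-80,0,0,1]
    - [0.7,60,330,-80,0,0,1]
    - [0.7,60,370,-80,0,0,2]
    - [0.7,60,410,-80,0,0,2]
    - [0.7,60,450,-80,0,0,2]
    - [0.7,55,490,-80,0,0,0]
    - [0.7,50,530,-80,0,0,-2]
    - [0.7,40,570,-80,0,0,-4]
    - [0.7,30,610,-70,0,0,-6]
    - [0.7,25,650,-60,0,0,-8]
    - [0.7,25,680,-50,0,0,-8]
    - [0.7,25,700,-50,0,0,-8]
    - [0.7,25,705,-50,0,0,-8]

```text
time_s: 11.18
position: [0.4297, 0.363, 0.2627]
tcp_rot: [[-0.985, -0.175, -0.0], [-0.175, 0.985, -0.002], [0.001, -0.002, -1.0]]
ft_force: [-1.0, -0.7, -0.4]
gripper_width: 0.0594
grip_force: 0.0
```

```bash
python3 - <<'E'
from h import *
plan([.476,.363,.25],frame(10,0))
print(env.observe()['joint_pos'].round(2))
E
```

```text
t 11.18 pos [0.4297 0.363  0.2627] w 0.0594 shift [-45.6  -8.1  12.7] turn [-0.1 -0.   0.1]
[-0.73  0.32 -0.09  1.69  0.03  1.13  0.92]
```

```bash
python3 - <<'E'
from h import *
d=snap('wrist','w5');C=cloud(d);s=env.observe()
for lo,hi,n in((.042,.07,'hump'),(.012,.03,'base')):
    Q=C[...];m=(Q[...,2]>lo)&(Q[...,2]<hi)&(Q[...,0]>.4)&(Q[...,0]<.545)&(Q[...,1]>.32)&(Q[...,1]<.41)
    q=Q[m]; r=cv2.minAreaRect((q[:,:2]*1000).astype(np.float32)); print(n,m.sum(),r,np.median(q[:,2]),q[:,2].max())
m=(C[...,2]>.016)&(C[...,2]<.03)&(C[...,0]>.54)&(C[...,0]<.64)&(C[...,1]>.3)&(C[...,1]<.43);q=C[m];print('collar',cv2.minAreaRect((q[:,:2]*1000).astype(np.float32)))
cv2.imwrite('pics/c3.png',d['frame'])
E
```

```text
hump 1114 ((475.7933654785156, 367.2557678222656), (42.72500991821289, 30.20974349975586), 13.908945083618164) 0.0544076479991229 0.05880741632021386
base 2198 ((462.5565185546875, 370.11798095703125), (118.99503326416016, 89.98162078857422), 5.29144287109375) 0.01743028300931071 0.02999034023544056
collar ((585.1213989257812, 365.42449951171875), (99.76241302490234, 121.29487609863281), 5.194106101989746)
```

View pics/c3.png

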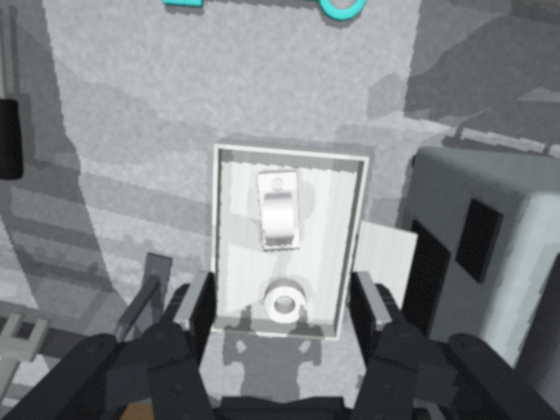

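The wrist view shows the block at (278,210), slightly clockwise, and the collar clear at (285,300). I get a block yaw of about 14° and a hump centre of (0.476, 0.366).

```bash
python3 - <<'E'
from h import *
plan([.476,.366,.12],frame(14,0))
E
```

```text
t 11.23 pos [0.4303 0.3619 0.2634] w 0.0598 shift [-45.6  -3.6 143.4] turn [-0.1  0.  -4. ]
```

servo_tool:
  motion:
    - [0.7,-15,-1,20,0,0,-1]
    - [0.7,-30,-2,45,0,0,-2]
    - [0.7,-40,-3,75,0,0,-3]
    - [0.7,-45.6,-3.6,105,0,0,-4]
    - [0.7,-45.6,-3.6,130,0,0,-4]
    - [0.7,-45.6,-3.6,143,0,0,-4]
    - [0.7,-45.6,-3.6,143,0,0,-4]
    - [0.7,-45.6,-3.6,143,0,0,-4]

```text
time_s: 11.9
position: [0.4781, 0.3618, 0.1221]
tcp_rot: [[-0.971, -0.237, 0.003], [-0.237, 0.971, -0.003], [-0.002, -0.003, -1.0]]
ft_force: [0.1, -0.4, 0.5]
gripper_width: 0.0598
grip_force: 0.0
```

```bash
python3 - <<'E'
from h import *
d=snap('wrist','w6');C=cloud(d)
m=(C[...,2]>.042)&(C[...,2]<.065)&(C[...,0]>.44)&(C[...,0]<.51)&(C[...,1]>.33)&(C[...,1]<.41)
q=C[m]; r=cv2.minAreaRect((q[:,:2]*1000).astype(np.float32)); print(m.sum(),r,q[:,2].max())
plan([.476,.366,.034],frame(14,0))
E
```

```text
3107 ((475.0311584472656, 366.89251708984375), (41.79618453979492, 29.920568466186523), 13.378519058227539) 0.059025350639997864
t 11.95 pos [0.4786 0.3628 0.1233] w 0.0597 shift [ 2.1  3.9 89.3] turn [-0.1  0.2 -0.3]
```

servo_tool:
  motion:
    - [0.7,2.5,4,15,0,0,0]
    - [0.7,2.5,4,35,0,0,0]
    - [0.7,2.5,4,55,0,0,0]
    - [0.7,2.5,4,70,0,0,0]
    - [0.7,2.5,4,80,0,0,0]
    - [0.7,2.5,4,86,0,0,0]
    - [0.7,2.5,4,88,0,0,0]
    - [0.7,2.5,4,88,0,0,0]

```text
time_s: 12.62
position: [0.4755, 0.367, 0.0352]
tcp_rot: [[-0.971, -0.238, 0.005], [-0.238, 0.971, -0.0], [-0.004, -0.001, -1.0]]
ft_force: [-0.0, -0.3, -1.0]
gripper_width: 0.0599
grip_force: 0.0
```

servo_tool:
  motion:
    - [0.3,0,0,0,0,0,0]
    - [0.2,0,0,0,0,0,0]
    - [0.1,0,0,0,0,0,0]
    - [0,0,0,0,0,0,0]
    - [0,0,0,0,0,0,0]
    - [0,0,0,0,0,0,0]
    - [0,0,0,0,0,0,0]
    - [0,0,0,0,0,0,0]

```text
time_s: 13.28
position: [0.4756, 0.3672, 0.0356]
tcp_rot: [[-0.971, -0.238, 0.005], [-0.238, 0.971, 0.0], [-0.005, -0.001, -1.0]]
ft_force: [-1.4, -0.8, 5.2]
gripper_width: 0.0291
grip_force: 70.1
```

Gripped (29 mm). Lifting and carrying back at safe height.

servo_tool:
  motion:
    - [0,0,0,-5,0,0,0]
    - [0,0,0,-20,0,0,0]
    - [0,0,0,-45,0,0,0]
    - [0,5,0,-80,0,0,0]
    - [0,20,0,-120,0,0,0]
    - [0,35,0,-160,0,0,0]
    - [0,45,0,-195,0,0,0]
    - [0,45,0,-220,0,0,0]
    - [0,45,0,-220,0,0,0]
    - [0,45,0,-220,0,0,0]

```text
time_s: 14.12
position: [0.4308, 0.3567, 0.2561]
tcp_rot: [[-0.971, -0.239, 0.007], [-0.239, 0.971, 0.001], [-0.007, -0.0, -1.0]]
ft_force: [-1.0, 0.1, -1.8]
gripper_width: 0.0288
grip_force: 69.5
```

```bash
python3 - <<'E'
from h import *
c=np.array([.469,-.389,0]);M=frame(1.9,0); p=c-M[:,1]*.045+[0,0,.2]; print(p)
plan([.42,0,.26],M); plan(p,M)
print(env.observe()['joint_pos'].round(2))
E
```

```text
[ 0.47049198 -0.43397526  0.2       ]
t 14.12 pos [0.4308 0.3567 0.2561] w 0.0288 shift [  95.6 -343.8   -4.4] turn [ 0.   0.4 11.9]
t 14.12 pos [0.4308 0.3567 0.2561] w 0.0288 shift [ 150.5 -777.3   55.3] turn [ 0.   0.4 11.9]
[-0.71  0.32 -0.1   1.71  0.04  1.1   0.99]
```

servo_tool:
  motion:
    - [0,7,-20,0,0,0,0]
    - [0,18,-55,0,0,0,1]
    - [0,29,-95,-2,0,0,2]
    - [0,40,-135,-3,0,0,3]
    - [0,51,-175,-4,0,0,4]
    - [0,62,-215,-4,0,0,5]
    - [0,73,-255,-4,0,0,6]
    - [0,84,-295,-4,0,0,7]
    - [0,95,-335,-4,0,0,8]
    - [0,102,-375,-4,0,0,9]
    - [0,109,-415,-4,0,0,10]
    - [0,116,-455,0,0,0,11]
    - [0,123,-495,0,0,0,12]
    - [0,128,-535,5,0,0,12]
    - [0,133,-575,10,0,0,12]
    - [0,138,-615,15,0,0,12]
    - [0,142,-655,25,0,0,12]
    - [0,146,-695,35,0,0,12]
    - [0,150,-735,45,0,0,12]
    - [0,150,-760,55,0,0.4,12]

```text
time_s: 15.78
position: [0.4637, -0.4221, 0.1977]
tcp_rot: [[-1.0, -0.027, -0.006], [-0.027, 1.0, -0.003], [0.006, -0.002, -1.0]]
ft_force: [-1.0, -1.2, -1.3]
gripper_width: 0.0293
grip_force: 69.6
```

```bash
python3 - <<'E'
from h import *
d=snap('wrist','w7'); C=cloud(d)
plan([.4705,-.436,.10],frame(1.9,0))
L=(C.reshape(-1,3)-[.469,-.389,0])@np.c_[-frame(1.9)[:,0],frame(1.9)[:,1],[0,0,1]]
m=(L[:,2]>.009)&(L[:,2]<.05)&(abs(L[:,0])<.11)&(abs(L[:,1])<.085);print(np.nanmin(L[m],0),np.nanmax(L[m],0))
cv2.imwrite('pics/c4.png',d['frame'])
E
```

```text
t 15.83 pos [ 0.4636 -0.4249  0.1955] w 0.0289 shift [ -7.4 -10.9  95.4] turn [-0.2 -0.5 -0.5]
[-0.09849964  0.0203318   0.0090197 ] [0.0962425  0.06666342 0.01648239]
```

View pics/c4.png

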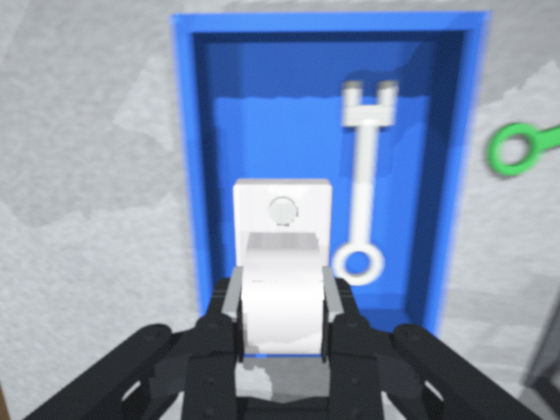

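Block is level in the gripper at (283,270), spanner undisturbed at (358,260)/(370,100), clear floor on the left. Lowering.

servo_tool:
  motion:
    - [0,-4,-6,10,0,-0.3,0]
    - [0,-7,-11,30,0,-0.5,-0.5]
    - [0,-7,-11,60,0,-0.5,-0.5]
    - [0,-7,-11,90,0,-0.5,-0.5]
    - [0,-7,-11,115,0,-0.5,-0.5]
    - [0,-7,-11,135,0,-0.5,-0.5]
    - [0,-7,-11,147,0,-0.5,-0.5]
    - [0,-7,-11,153,0,-0.5,-0.5]
    - [0,-7,-11,156,0,-0.5,-0.5]
    - [0,-7,-11,157,0,-0.5,-0.5]
    - [0,-7,-11,157,0,-0.5,-0.5]

```text
time_s: 16.75
position: [0.4736, -0.429, 0.044]
tcp_rot: [[-0.999, -0.04, 0.007], [-0.04, 0.999, -0.002], [-0.007, -0.003, -1.0]]
ft_force: [0.5, -0.3, -1.2]
gripper_width: 0.029
grip_force: 70.0
```

servo_tool:
  motion:
    - [0,0,-2,2,0,0,0]
    - [0,0,-4,4,0,0,0]
    - [0,0,-5,6,0,0,0]
    - [0,0,-5,7,0,0,0]
    - [0,0,-5,7.5,0,0,0]
    - [0,0,-5,7.5,0,0,0]

```text
time_s: 17.25
position: [0.4734, -0.4344, 0.0367]
tcp_rot: [[-0.999, -0.039, 0.007], [-0.039, 0.999, -0.002], [-0.007, -0.003, -1.0]]
ft_force: [-1.0, 0.8, 5.4]
gripper_width: 0.0291
grip_force: 71.1
```

Contact, 5 N. Release and retreat.

servo_tool:
  motion:
    - [0.35,0,0,0,0,0,0]
    - [0.45,0,0,0,0,0,0]
    - [0.5,0,0,0,0,0,0]
    - [0.55,0,0,0,0,0,0]
    - [0.55,0,0,0,0,0,0]
    - [0.55,0,0,-3,0,0,0]
    - [0.55,0,0,-15,0,0,0]
    - [0.55,0,0,-40,0,0,0]
    - [0.55,0,0,-80,0,0,0]
    - [0.55,0,0,-120,0,0,0]
    - [0.55,0,0,-160,0,0,0]
    - [0.55,0,0,-190,0,0,0]
    - [0.55,0,0,-190,0,0,0]
    - [0.55,0,0,-190,0,0,0]

```text
time_s: 18.42
position: [0.473, -0.4343, 0.229]
tcp_rot: [[-0.999, -0.04, 0.01], [-0.04, 0.999, -0.004], [-0.01, -0.005, -1.0]]
ft_force: [0.1, 0.3, -0.7]
gripper_width: 0.047
grip_force: 0.0
```

```bash
python3 - <<'E'
from h import *
d=snap('wrist','w8');t=snap('top','top2')
cv2.imwrite('pics/c5.png',np.hstack([cv2.resize(d['frame'],(400,300)),cv2.resize(t['frame'],(400,300))]))
C=cloud(d);L=(C.reshape(-1,3)-[.469,-.389,0])@np.c_[-frame(1.9)[:,0],frame(1.9)[:,1],[0,0,1]]
for y in((-.085,.0),(.01,.085)):
    m=(L[:,2]>.009)&(L[:,2]<.07)&(abs(L[:,0])<.11)&(L[:,1]>y[0])&(L[:,1]<y[1]);print(np.nanmin(L[m],0),np.nanmax(L[m],0))
E
```

```text
[-0.0414905  -0.06749026  0.00906093] [ 0.04894812 -0.02332455  0.05966797]
[-0.0983398   0.01987703  0.00903328] [0.09681395 0.06690202 0.01659292]
```

View pics/c5.png

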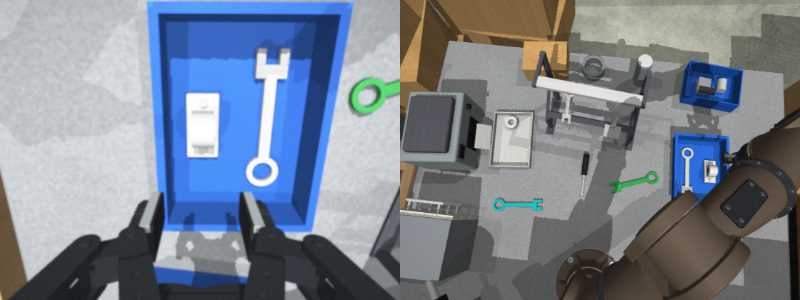

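The block stands upright at (203,125), top at z 59 mm, beside the flat spanner at (263,170). The robot is clear and the other tools and parts look unmoved.

```bash
python3 -c "
from plant import env
print(env.sign_off())"
```

```text
the job is handed in; nothing more can be done
None
```

The job is handed in: the long spanner lies flat on the blue tote's floor with the bearing block standing on its base beside it, and the other tools and parts looked unmoved in the last pictures (no verdict came back from the hand-in).

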